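# Make up two art-class kits

### The job

Make up the two art-class kits from the stock lying between the trays: the long three-bay tray gets the ink jar in its middle bay and the charcoal block and the eraser in its two end bays, one in each, whichever way round; the short two-bay tray gets the wooden sanding block in its larger bay and the flat round tin in its smaller bay. Everything ends the same way up as it lies now, flat on the floor of its bay and not propped on a rim or divider. Never tip the jar over on the way, and leave the tape roll and the cup standing where they are.

Things in the scene. Friction and masses are not known exactly. Their poses are not given: they have to be found in the camera images.
- jar_mid (a point): upright ink jar of brown glass with a black cap and a paper label, 44 mm in diameter, 60 mm tall; the point is at its centre, 30 mm above its underside; z is its axis, up
- charcoal_mid (a point): charcoal block, a long black square bar lying flat, 78 mm long (its x) by 24 mm wide (its y) by 24 mm high (z up); the point is at its centre, 12 mm above its underside
- eraser_mid (a point): block eraser, a short white bar in a card sleeve lying flat, 52 mm long (its x) by 30 mm wide (its y) by 22 mm high (z up); the point is at its centre, 11 mm above its underside
- sanding_block_mid (a point): wooden sanding block with dark abrasive paper round its lower edge, lying flat, 84 mm long (its x) by 40 mm wide (its y) by 28 mm high (z up); the point is at its centre, 14 mm above its underside
- tin_mid (a point): flat round closed metal tin, 49 mm in diameter, 24 mm high; the point is at its centre, 12 mm above its underside; z is its axis, up
- long_tray: long shallow black tray with a grey floor, fixed to the table, 248 mm (its x) by 118 mm (its y), origin at the centre of its underside, z up. Its floor is 4 mm above the table, its rims (4 mm thick) and two dividers (3 mm thick, across its y) reach 14 mm above the table. Three equal bays, each 78 mm in x by 110 mm in y inside, centred at x = -81, 0 and +81 mm, y = 0
- short_tray: short shallow black tray with a grey floor, fixed to the table, 199 mm (its x) by 118 mm (its y), origin at the centre of its underside, z up. Its floor is 4 mm above the table, its rims (4 mm thick) and one divider (3 mm thick, across its y, centred at x = +22 mm) reach 14 mm above the table. Larger bay: 116 mm in x by 110 mm in y inside, centred at x = -37.5 mm, y = 0; smaller bay: 72 mm in x by 110 mm in y inside, centred at x = +59.5 mm, y = 0
- tape_mid (a point): roll of cream masking tape lying flat among the stock, 84 mm outer diameter, 60 mm hole, 24 mm high; the point is at its centre, 12 mm above the table; not to be moved
- cup_mid (a point): open white ceramic cup without a handle standing among the stock, 68 mm in diameter at the rim, 75 mm tall; the point is at its centre, 37.5 mm above the table; not to be moved
Things that resemble listed ones, but are neither listed nor needed, are in the scene too. Leave any turquoise look-alike of the part that bears eraser_mid alone.

How it is judged:
At the end, for the whole second after the job is handed in: Centres: jar in the long tray's middle bay, charcoal and eraser one in each end bay, sanding block in the short tray's larger bay, tin in its smaller; each on its bay's floor (at most 4 mm high), the same way up and level within 0.12 rad, released, at rest (x of jar_mid in the frame of long_tray between -0.039 and 0.039 m and y of jar_mid in the frame of long_tray between -0.055 and 0.055 m and z of jar_mid in the frame of long_tray below 0.038 m and angle between each of jar_mid, sanding_block_mid, tin_mid's own z axis and vertical below 0.12 rad and (((x of charcoal_mid in the frame of long_tray between -0.12 and -0.042 m and y of charcoal_mid in the frame of long_tray between -0.055 and 0.055 m and z of charcoal_mid in the frame of long_tray below 0.02 m and angle between charcoal_mid's own z axis and vertical below 0.12 rad) and (x of eraser_mid in the frame of long_tray between 0.042 and 0.12 m and y of eraser_mid in the frame of long_tray between -0.055 and 0.055 m and z of eraser_mid in the frame of long_tray below 0.019 m and angle between eraser_mid's own z axis and vertical below 0.12 rad)) or ((x of charcoal_mid in the frame of long_tray between 0.042 and 0.12 m and y of charcoal_mid in the frame of long_tray between -0.055 and 0.055 m and z of charcoal_mid in the frame of long_tray below 0.02 m and angle between charcoal_mid's own z axis and vertical below 0.12 rad) and (x of eraser_mid in the frame of long_tray between -0.12 and -0.042 m and y of eraser_mid in the frame of long_tray between -0.055 and 0.055 m and z of eraser_mid in the frame of long_tray below 0.019 m and angle between eraser_mid's own z axis and vertical below 0.12 rad))) and x of sanding_block_mid in the frame of short_tray between -0.0955 and 0.0205 m and y of sanding_block_mid in the frame of short_tray between -0.055 and 0.055 m and z of sanding_block_mid in the frame of short_tray below 0.022 m and x of tin_mid in the frame of short_tray between 0.0235 and 0.0955 m and y of tin_mid in the frame of short_tray between -0.055 and 0.055 m and z of tin_mid in the frame of short_tray below 0.02 m and linear speed of each of jar, charcoal, eraser, sanding_block, tin below 0.02 m/s); the robot touches nothing.
It fails at once if the jar is tipped over (leans more than 0.7 rad) (angle between jar_mid's own z axis and vertical above 0.7 rad).
It fails at once if the tape roll is moved by more than 25 mm (distance of tape_mid from where it was at the start of the episode above 0.025 m).
It fails at once if the cup is moved by more than 25 mm (distance of cup_mid from where it was at the start of the episode above 0.025 m).
It also fails if it takes over 128 s, if anything falls off the work surface, if the arm or the gripper's body presses on something with over 40 N, if the wrist force passes 120 N, or if a joint passes its speed limit or range.

### The arm

A 7-joint arm with a two-finger parallel gripper is mounted at the origin on the work surface. World frame = base frame: x ahead of the robot, y to its left, z up, the work surface at z = 0. Lengths are in m, angles in rad, forces in N, time in s.
With the tool pointing down it reaches from about 0.35 to 0.9 m from the base axis. Payload 19.9 kg.
Tool frame: the origin (TCP) lies between the finger pads; the fingertips stand 25 mm ahead of it and the grasp point (between the pads) lies 6 mm ahead of it; z points along the fingers, y is the line along which they close (so a half turn about z gives the same grasp; the last joint's range is limited). The gripper opens to 85 mm and grips with 20 to 120 N. Pads are 22 mm wide; open, the fingers measure 114 mm over their backs; the gripper's body (76 mm by 85 mm) begins 54 mm behind the grasp point. The pads swing forward as they close: fully open they stand 13 mm farther back than shut.
Start: joints at [-1.321, 0.417, -0.01, 1.614, 0.005, 1.111, -0.053], TCP at [0.18, 0.599, 0.256] pointing down, gripper open.
Joint ranges: [-2.81, 2.81], [-0.39, 2.02], [-1.27, 1.25], [0.06, 2.57], [-1.19, 4.33], [0.19, 2], [-2.82, 2.82]. Speed limits (rad/s): [1.89, 1.89, 2.39, 2.39, 3.01, 3.01, 3.01].

### API

Orientations are given as a unit quaternion [w, x, y, z].
In Python, from workcell import get_obs, camera, calibration, close_job, boxes_of, cut_out, spot_point gives the robot as it stands. The module is installed in compiled form; this text tells all that it offers.
- The arm moves only by the tool carry_out, never from a script. Its argument "motion" is a list of rows, each a list of 4 numbers: the shift along the tool's x, y, z in cm, then the turn about the tool's z in degrees. A call has 1 to 20 rows; each row shifts and turns the commanded pose from where the row before left it, along the tool's axes as they then stand; what a row does not reach is not made up. A row lasts 1/10 s, in which the tool goes at most 50 mm and 8.59 degrees, less where a joint would pass 70% of its speed; a pose out of reach is approached as far as the arm can. A call is refused whole if a number of a shift passes 5 or a number of a turn 8.59, either way. A call with a gripper value outside its range is refused whole. "fingers" is the finger opening in cm, from 0 to 8.54, set as the call begins (left out, the last holds). The fingers move at their own pace and stop on an object; the grip force is fixed at half the most. Time passes only in rows, so rows that do not move let the fingers close. It gives the time, the measured TCP pose, the force, the opening and the grip force at its end, in the units of the state.
- get_obs(): the state, without advancing time (a new reading comes with each control period).
- camera(name): name is "side" or "top"; returns the picture (420x560x3 uint8, red, green, blue); there is no depth.
- calibration(name): a dict with "fovy" (degrees; the focal length in pixels is half the picture's height over the tangent of half this angle, whatever the lens; pixels are square), "cx", "cy" (the principal point, pixels), "D" ([k1, k2, p1, p2, k3] as OpenCV has them; the pictures are not rectified), "position" and "orientation" of the camera in the world. Camera axes: x right, y down, z forward; pixel columns grow to the right and rows downward; lengths in m; the calibration is good to about 2 mm. A picture is of the moment at which its call begins. calibration takes no time and is no camera call.
- close_job(): hands the job in; it is judged then, once.
Trained networks look in the newest picture that a camera, given by its name, has taken for a name from the list of things; names that differ only in an ending like _2 or _b are one class to them, and where a whole thing is asked for, a point or a joint stands for the part that bears it (a point fixed in the world has none). Each returns a list of dicts, best first, with "score" (0 to 1); they miss things now and then, are a little off and sometimes report something else, mostly with a low value. They report only what shows in the picture. A call takes as long as a camera call. They do not tell look-alikes from the thing itself.
- boxes_of(query, camera): "position" ([x, y, z] in m, in the coordinates of the camera as it stood for that picture, good to about 4 mm: the middle of the surface that is visible of it).
- cut_out(query, camera): "mask" (420x560 bool, what is visible of it).
- spot_point(query, camera): "position" ([x, y, z] in m, in the coordinates of the camera as it stood for that picture, good to about 4 mm: a listed point, or the origin of a listed thing).
The state is a dict: "t": time; "q": joint angles; "qvel": joint speeds; "joint_efforts": joint torques, N m; "ee_pos": TCP position; "tool_rot": TCP orientation; "force": force on the tool from outside, world axes, zero at the start; "ft_torque": the same for the moment, N m; "opening": finger opening in m; "grip_force": force on a finger pad.
Only numpy, scipy, OpenCV 4.12 (cv2) and the standard library are available. Lean on these libraries where they do the work, as an engineer would, in place of code of your own. Each camera call takes 0.05 s, during which the arm holds its last target. There are 200 camera calls.

## Working session

There is one attempt and no reset: what is moved stays moved. The work goes in short steps, Python scripts to look and compute and a tool call to move; the robot and the scene stay as the last step left them, time stands still between calls to the robot, and variables do not carry over. Pictures are saved under pics/ and viewed, at most 14 in all, crops included, and the job is handed in when it is done.

Besides the shell and the picture viewer there is one more tool, called after "Emit:" in YAML: its name, and indented under it one key for each argument. carry_out: Moves the arm, as the interface text tells. Its arguments: {"type":"object","properties":{"motion":{"type":"array"},"fingers":{"type":"number"}},"required":["motion"]}

```bash
mkdir -p pics; cat > h.py <<'E'
import numpy as np, cv2
from scipy.spatial.transform import Rotation as R
from workcell import *
def cal(n):
    c=calibration(n); f=210/np.tan(np.radians(c["fovy"])/2)
    K=np.array([[f,0,c["cx"]],[0,f,c["cy"]],[0,0,1]]); q=c["orientation"]
    return K,np.array(c["D"],float),np.array(c["position"]),R.from_quat([q[1],q[2],q[3],q[0]]).as_matrix()
def shot(n,name):
    im=camera(n); cv2.imwrite(f"pics/{name}.png",im[:,:,::-1]); return im
def world(n,p): K,D,t,Rm=cal(n); return t+Rm@np.array(p)
def pix2w(n,uv,z):
    K,D,t,Rm=cal(n); u=cv2.undistortPoints(np.array(uv,float).reshape(-1,1,2),K,D)[:,0]
    d=np.c_[u,np.ones(len(u))]@Rm.T; return t+d*((z-t[2])/d[:,2])[:,None]
def proj(n,P):
    K,D,t,Rm=cal(n); return cv2.projectPoints((np.array(P,float).reshape(-1,3)-t)@Rm,np.zeros(3),np.zeros(3),K,D)[0][:,0]
E
python3 - <<'E'
from h import *
for c in("top","side"):
    shot(c,c+"0"); print(c,cal(c)[2],cal(c)[3][:,2])
o=get_obs();print(o["t"],o["ee_pos"],o["tool_rot"],o["opening"])
for q in "jar_mid charcoal_mid eraser_mid sanding_block_mid tin_mid long_tray short_tray tape_mid cup_mid".split():
    for c in("top","side"):
        print(q,c,[(round(d["score"],2),world(c,d["position"]).round(3).tolist(),proj(c,world(c,d["position"]))[0].round().tolist()) for d in spot_point(q,c)[:3]])
E
```

```text
top [0.33671935 0.00281838 0.86577542] [ 0.24730878 -0.00441675 -0.96892665]
side [ 0.4074807  -0.91732587  0.59853592] [ 0.13075735  0.852978   -0.50530292]
0.1 [0.17972553 0.59829953 0.25575084] [-2.65821153e-05  1.45389880e-01  9.89374292e-01 -5.40127447e-04] 0.08492121641748425
jar_mid top [(0.71, [0.453, 0.068, 0.028], [254.0, 249.0]), (0.16, [0.697, 0.081, 0.01], [252.0, 149.0])]
jar_mid side [(0.65, [0.452, 0.068, 0.029], [240.0, 207.0])]
charcoal_mid top [(0.56, [0.694, 0.078, 0.015], [253.0, 149.0])]
charcoal_mid side [(0.8, [0.697, 0.082, 0.009], [338.0, 202.0])]
eraser_mid top [(0.73, [0.45, -0.069, 0.007], [316.0, 252.0]), (0.73, [0.406, -0.157, 0.012], [356.0, 272.0]), (0.73, [0.366, 0.13, 0.008], [226.0, 290.0])]
eraser_mid side [(0.9, [0.355, -0.06, 0.009], [200.0, 249.0]), (0.66, [0.368, 0.128, 0.009], [204.0, 205.0]), (0.62, [0.401, -0.155, 0.012], [224.0, 272.0])]
sanding_block_mid top []
sanding_block_mid side [(0.86, [0.677, -0.087, 0.013], [349.0, 239.0])]
tin_mid top [(0.58, [0.573, -0.157, 0.011], [353.0, 199.0])]
tin_mid side [(0.68, [0.57, -0.154, 0.012], [307.0, 263.0])]
long_tray top [(0.77, [0.494, -0.313, 0.002], [420.0, 234.0])]
long_tray side [(0.84, [0.492, -0.315, -0.001], [281.0, 328.0])]
short_tray top [(0.95, [0.513, 0.323, -0.001], [147.0, 224.0])]
short_tray side [(0.78, [0.51, 0.322, 0.001], [253.0, 170.0]), (0.2, [0.571, 0.16, 0.039], [283.0, 181.0])]
tape_mid top [(0.77, [0.585, 0.012, 0.011], [280.0, 194.0])]
tape_mid side []
cup_mid top [(0.98, [0.567, 0.155, 0.033], [217.0, 198.0])]
cup_mid side [(0.79, [0.569, 0.159, 0.039], [282.0, 182.0])]
```

```bash
python3 -c "
import cv2
a=cv2.imread('pics/top0.png')[100:330,80:480]; cv2.imwrite('pics/top0c.png',cv2.resize(a,(800,460),interpolation=2))
a=cv2.imread('pics/side0.png')[140:390,130:450]; cv2.imwrite('pics/side0c.png',cv2.resize(a,(768,600),interpolation=2))"
```

```text
(no output)
```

View pics/top0c.png

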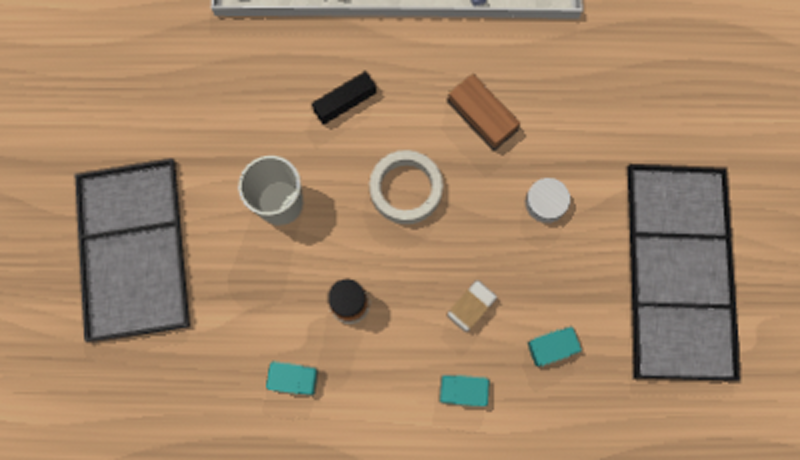

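View pics/side0c.png

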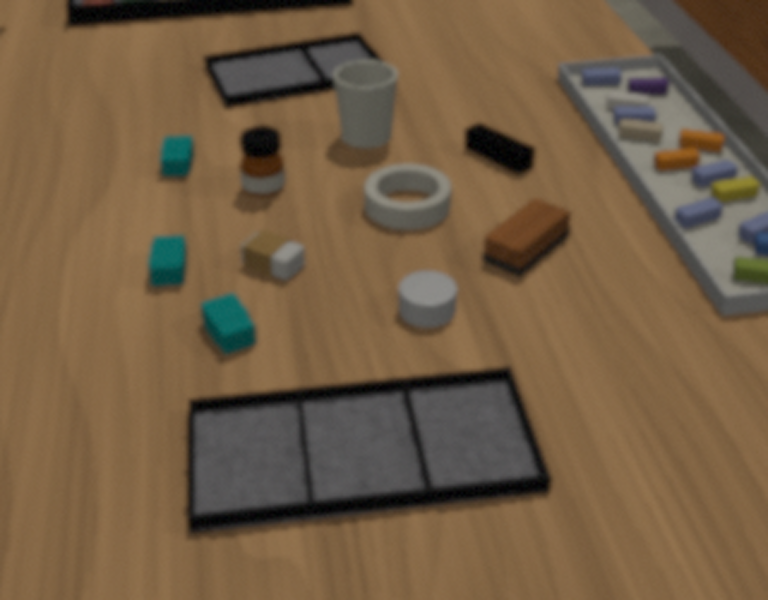

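The top crop shows the white eraser in a card sleeve at full-frame (316,253). The three turquoise look-alikes are at about (225,289), (312,295) and (357,273). The charcoal (252,149), sanding block (321,156), tin (354,200), jar (254,249), cup (216,198) and tape (283,193) each appear once. The short tray is on the left with its small bay on the far side, and the long tray is on the right. Next I fit poses to the masks.

```bash
cat > fit.py <<'E'
from h import *
from scipy.optimize import minimize
def hull(c,dims,p):
    if len(dims)==3:
        P=np.array([[a,b,z] for a in(-.5,.5) for b in(-.5,.5) for z in(0,1)])*dims; P=P@R.from_euler('z',p[2]).as_matrix().T
    else:
        a=np.linspace(0,2*np.pi,40); P=np.vstack([np.c_[np.cos(a)*dims[0]/2,np.sin(a)*dims[0]/2,a*0+z] for z in(0,dims[1])])
    return cv2.convexHull(proj(c,P+[p[0],p[1],0]).astype(np.float32))
def miou(h,m):
    k=np.zeros((420,560),np.uint8); cv2.fillPoly(k,[np.round(h*16).astype(np.int32)],1,shift=4)
    return (k.astype(bool)&m).sum()/(k.astype(bool)|m).sum()
def getmask(q,c,xy):
    u=proj(c,[*xy,.012])[0]
    L=[d["mask"] for d in cut_out(q,c) if d["score"]>.2]
    L=[m for m in L if m.sum()>20]
    if not L: return None
    g=lambda m:np.hypot(*(np.argwhere(m).mean(0)[::-1]-u))
    m=min(L,key=g); return m if g(m)<20 else None
def fit(q,dims,x0,cams=("top","side")):
    M=[(c,getmask(q,c,x0)) for c in cams]; M=[(c,m) for c,m in M if m is not None]
    f=lambda p:-sum(miou(hull(c,dims,p),m) for c,m in M)/max(1,len(M))
    best=None
    for y in (np.arange(0,np.pi,np.pi/8) if len(dims)==3 else [0]):
        r=minimize(f,[*x0,y],method="Nelder-Mead",options=dict(initial_simplex=[[*x0,y],[x0[0]+.012,x0[1],y],[x0[0],x0[1]+.012,y],[*x0,y+.3]]))
        if best is None or r.fun<best.fun: best=r
    print(q,best.x[:2].round(4),"yaw deg",np.degrees(best.x[2]).round(1),"iou",round(-best.fun,2),[c for c,_ in M]); return best.x
E
python3 - <<'E'
from fit import *
S=[("jar_mid",(.044,.06),(.453,.068)),("charcoal_mid",(.078,.024,.024),(.696,.08)),("eraser_mid",(.052,.03,.022),(.45,-.069)),("sanding_block_mid",(.084,.04,.028),(.677,-.087)),("tin_mid",(.049,.024),(.571,-.155)),("long_tray",(.248,.118,.014),(.493,-.314)),("short_tray",(.199,.118,.014),(.512,.322)),("tape_mid",(.084,.024),(.585,.012)),("cup_mid",(.066,.075),(.568,.157))]
im=cv2.imread("pics/top0.png")
for q,d,x in S:
    p=fit(q,d,x); cv2.polylines(im,[np.round(hull("top",d,p)*16).astype(np.int32)],True,(0,0,255),1,shift=4)
cv2.imwrite("pics/fit.png",cv2.resize(im[100:330,80:480],(800,460),interpolation=2)); print(get_obs()["t"])
E
```

```text
jar_mid [0.4493 0.0681] yaw deg 28.8 iou 0.85 ['top', 'side']
charcoal_mid [0.693 0.079] yaw deg -62.4 iou 0.85 ['side']
eraser_mid [ 0.4489 -0.0665] yaw deg 137.0 iou 0.89 ['top', 'side']
sanding_block_mid [ 0.6787 -0.086 ] yaw deg 39.7 iou 0.92 ['top', 'side']
tin_mid [ 0.5708 -0.1559] yaw deg 11.0 iou 0.88 ['top', 'side']
long_tray [ 0.4912 -0.3121] yaw deg 178.8 iou 0.98 ['top', 'side']
short_tray [0.5081 0.3208] yaw deg 189.0 iou 0.82 ['side']
tape_mid [0.5852 0.0078] yaw deg 5.5 iou 0.69 ['top', 'side']
cup_mid [0.5691 0.1558] yaw deg 19.5 iou 0.82 ['top', 'side']
1.9
```

View pics/fit.png

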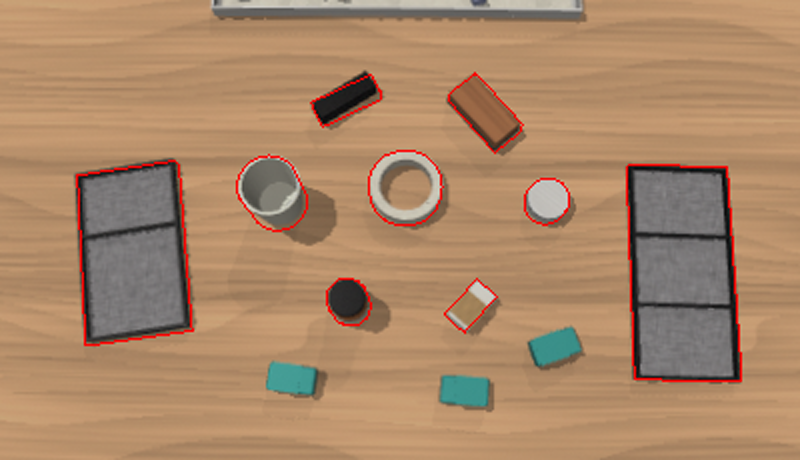

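```bash
cat > plan.py <<'E'
from h import *
import sys
o=get_obs(); q=o["tool_rot"]; Rm=R.from_quat([q[1],q[2],q[3],q[0]]).as_matrix()
yaw=np.degrees(np.arctan2(Rm[1,1],Rm[0,1])); pos=np.array(o["ee_pos"]); print("now",pos.round(4),"yaw",yaw.round(2),"tilt",np.degrees(np.arccos(-Rm[2,2])).round(2),"q7",round(o["q"][6],2),"t",o["t"])
def step(name,xy,yw):
    global yaw,pos
    d=(yw-yaw+90)%180-90; yaw+=d; a=np.radians(yaw); ty=np.array([np.cos(a),np.sin(a)]); tx=np.array([-ty[1],ty[0]])*-1
    tx=np.array([-np.sin(a),np.cos(a)]) # z down: x = y cross z
    s=np.array(xy)-pos[:2]; print(name,"turn",round(-d,1),"then x,y cm",(100*np.array([s@tx,s@ty])).round(2)); pos[:2]=xy
for l in sys.argv[1:]:
    n,x,y,w=l.split(","); step(n,(float(x),float(y)),float(w))
print("x-axis check",Rm[:2,0].round(2))
E
python3 plan.py charcoal,.694,.079,27.6 farbay,.573,-.315,-1.2 tin,.571,-.156,99 small,.569,.330,99 eraser,.449,-.0665,47 nearbay,.411,-.311,88.8 sanding,.678,-.086,129.7 large,.473,.315,99 jar,.450,.068,88.8 mid,.492,-.313,88.8
```

```text
now [0.1798 0.5986 0.2563] yaw 73.28 tilt 0.0 q7 -0.05 t 1.9
charcoal turn 45.7 then x,y cm [-69.87  21.5 ]
farbay turn 28.8 then x,y cm [-39.64 -11.27]
tin turn 79.8 then x,y cm [  2.29 -15.74]
small turn -0.0 then x,y cm [  7.41 -48.03]
eraser turn 52.0 then x,y cm [18.26 37.18]
nearbay turn -41.8 then x,y cm [-3.29 24.52]
sanding turn -40.9 then x,y cm [34.92 -0.26]
large turn 30.7 then x,y cm [-13.97 -42.81]
jar turn 10.2 then x,y cm [-1.78 24.74]
mid turn -0.0 then x,y cm [ 5. 38.]
x-axis check [-0.96  0.29]
```

Emit:
carry_out:
  motion:
    - [0, 0, 0, 7.6]
    - [0, 0, 0, 7.6]
    - [0, 0, 0, 7.6]
    - [0, 0, 0, 7.6]
    - [0, 0, 0, 7.6]
    - [0, 0, 0, 7.7]
  fingers: 6

```text
t: 2.5
ee_pos: [0.1798, 0.5986, 0.2563]
tool_rot: [0.0, 0.52, 0.854, -0.0]
force: [0.7, 0.5, -0.1]
opening: 0.0599
grip_force: 0.0
```

Emit:
carry_out:
  motion:
    - [-3.5, 1.08, 0, 0]
    - [-3.5, 1.08, 0, 0]
    - [-3.5, 1.08, 0, 0]
    - [-3.5, 1.08, 0, 0]
    - [-3.5, 1.08, 0, 0]
    - [-3.5, 1.08, 0, 0]
    - [-3.5, 1.08, 0, 0]
    - [-3.5, 1.08, 0, 0]
    - [-3.5, 1.08, 0, 0]
    - [-3.5, 1.08, 0, 0]
    - [-3.5, 1.08, 0, 0]
    - [-3.5, 1.08, 0, 0]
    - [-3.5, 1.08, 0, 0]
    - [-3.5, 1.08, 0, 0]
    - [-3.5, 1.08, 0, 0]
    - [-3.5, 1.08, 0, 0]
    - [-3.5, 1.08, 1, 0]
    - [-3.5, 1.08, 1, 0]
    - [-3.4, 1.0, 1, 0]
    - [0, 0, 0, 0]

```text
t: 4.5
ee_pos: [0.67, 0.0996, 0.2246]
tool_rot: [0.0, 0.52, 0.854, -0.002]
force: [-0.1, -0.7, -0.3]
opening: 0.0603
grip_force: 0.0
```

```bash
python3 plan.py charcoal,.694,.079,27.6; python3 - <<'E'
from h import *
im=shot("top","c1"); s=shot("side","s1")
a=cv2.resize(im[100:220,180:380],(600,360)); b=cv2.resize(s[130:250,260:460],(600,360))
cv2.imwrite("pics/c1c.png",np.vstack([a,b])[:600,:,::-1])
E
```

```text
now [0.67   0.0996 0.2246] yaw 27.27 tilt 0.18 q7 0.45 t 4.5
charcoal turn -0.3 then x,y cm [-2.94  1.17]
x-axis check [-0.46  0.89]
```

Emit:
carry_out:
  motion:
    - [-1.5, 0.6, 0, 0]
    - [-1.4, 0.6, 2, 0]
    - [0, 0, 3, 0]
    - [0, 0, 3, 0]
    - [0, 0, 3, 0]
    - [0, 0, 3, 0]
    - [0, 0, 2.5, 0]
    - [0, 0, 1.5, 0]
    - [0, 0, 0, 0]

```text
t: 5.5
ee_pos: [0.6914, 0.0854, 0.0449]
tool_rot: [-0.001, 0.518, 0.856, -0.001]
force: [0.2, 0.7, 0.0]
opening: 0.0603
grip_force: 0.0
```

```bash
python3 plan.py charcoal,.694,.079,27.6; python3 - <<'E'
from h import *
im=shot("top","c2"); s=shot("side","s2")
a=cv2.resize(im[110:190,190:330],(700,400)); b=cv2.resize(s[140:240,270:410],(280,200))
b=cv2.resize(s[160:240,270:410],(700,400))
cv2.imwrite("pics/c2c.png",cv2.resize(np.vstack([a,b]),(525,600))[:,:,::-1])
E
```

```text
now [0.6914 0.0854 0.0449] yaw 27.65 tilt 0.14 q7 0.54 t 5.5
charcoal turn 0.0 then x,y cm [-0.69 -0.07]
x-axis check [-0.46  0.89]
```

View pics/c2c.png

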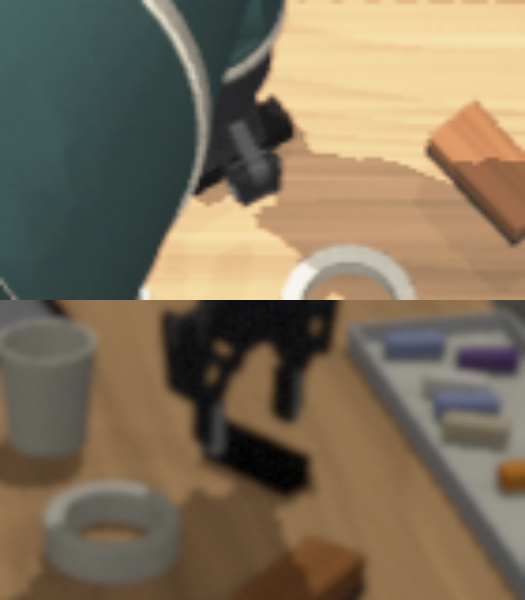

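The crop shows the fingers straddling the charcoal, with one near (205,440) and the other behind the bar at (287,400). I'll correct along its length, go down and grip.

Emit:
carry_out:
  motion:
    - [-0.7, -0.1, 0.5, 0]
    - [0, 0, 0.9, 0]
    - [0, 0, 0, 0]

```text
t: 5.9
ee_pos: [0.6944, 0.0774, 0.0314]
tool_rot: [-0.0, 0.518, 0.855, -0.0]
force: [-0.9, 0.2, 0.8]
opening: 0.0602
grip_force: 0.0
```

Emit:
carry_out:
  motion:
    - [0, 0, 0, 0]
    - [0, 0, 0, 0]
    - [0, 0, 0, 0]
    - [0, 0, 0, 0]
    - [0, 0, 0, 0]
    - [0, 0, 0, 0]
  fingers: 0

```text
t: 6.5
ee_pos: [0.6952, 0.078, 0.0329]
tool_rot: [0.0, 0.518, 0.855, 0.0]
force: [-1.3, 0.3, 6.2]
opening: 0.0231
grip_force: 57.8
```

Emit:
carry_out:
  motion:
    - [0, 0, -2, 0]
    - [0, 0, -3, 0]
    - [0, 0, -3, 7.2]
    - [0, 0, -3, 7.2]
    - [0, 0, -2, 7.2]
    - [0, 0, 0, 7.2]
    - [0, 0, 0, 0]

```text
t: 7.2
ee_pos: [0.695, 0.0781, 0.164]
tool_rot: [0.0, 0.715, 0.699, 0.001]
force: [-0.3, -0.9, -0.9]
opening: 0.0229
grip_force: 57.2
```

```bash
python3 plan.py farbay,.573,-.315,-1.2
```

```text
now [0.695  0.0781 0.164 ] yaw -1.34 tilt 0.08 q7 0.07 t 7.2
farbay turn -0.1 then x,y cm [-39.56 -11.37]
x-axis check [0.02 1.  ]
```

Emit:
carry_out:
  motion:
    - [-2.8, -0.8, 0, 0]
    - [-2.8, -0.8, 0, 0]
    - [-2.8, -0.8, 0, 0]
    - [-2.8, -0.8, 0, 0]
    - [-2.8, -0.8, 0, 0]
    - [-2.8, -0.8, 0, 0]
    - [-2.8, -0.8, 0, 0]
    - [-2.8, -0.8, 0, 0]
    - [-2.8, -0.8, 0, 0]
    - [-2.8, -0.8, 0, 0]
    - [-2.8, -0.8, 0, 0]
    - [-2.8, -0.8, 0, 0]
    - [-2.8, -0.8, 0, 0]
    - [-2.8, -0.8, 0, 0]
    - [-0.4, -0.2, 2, 0]
    - [0, 0, 3, 0]
    - [0, 0, 2, 0]
    - [0, 0, 0, 0]

```text
t: 9.0
ee_pos: [0.571, -0.3148, 0.0899]
tool_rot: [-0.002, 0.713, 0.701, -0.001]
force: [-0.9, 0.4, -0.6]
opening: 0.0223
grip_force: 57.3
```

```bash
python3 plan.py farbay,.573,-.315,-1.2
```

```text
now [ 0.571  -0.3148  0.0899] yaw -1.02 tilt 0.26 q7 0.75 t 9.0
farbay turn 0.2 then x,y cm [-0.01  0.2 ]
x-axis check [0.02 1.  ]
```

Emit:
carry_out:
  motion:
    - [0, 0.2, 2, 0]
    - [0, 0, 1.5, 0]
    - [0, 0, 1, 0]
    - [0, 0, 0.6, 0]
    - [0, 0, 0, 0]
    - [0, 0, 0, 0]

```text
t: 9.6
ee_pos: [0.5746, -0.3159, 0.0418]
tool_rot: [0.0, 0.715, 0.7, 0.0]
force: [0.3, -0.3, -0.3]
opening: 0.0229
grip_force: 57.3
```

Emit:
carry_out:
  motion:
    - [0, 0, 0, 0]
    - [0, 0, 0, 0]
    - [0, 0, 0, 0]
    - [0, 0, 0, 0]
  fingers: 3.6

```text
t: 10.0
ee_pos: [0.5745, -0.3157, 0.0415]
tool_rot: [0.0, 0.715, 0.7, 0.0]
force: [-0.4, -0.9, -0.5]
opening: 0.0363
grip_force: 0.0
```

Emit:
carry_out:
  motion:
    - [0, 0, -1, 0]
    - [0, 0, -2, 0]
    - [0, 0, -3, 0]
    - [0, 0, -3, 8]
    - [0, 0, -3, 8]
    - [0, 0, 0, 8]
    - [0, 0, 0, 8]
    - [0, 0, 0, 8]
    - [0, 0, 0, 8]
    - [0, 0, 0, 8]
    - [0, 0, 0, 8]
    - [0, 0, 0, 8]
    - [0, 0, 0, 8]
    - [0, 0, 0, 0]

```text
t: 11.4
ee_pos: [0.5745, -0.3155, 0.1618]
tool_rot: [0.0, 0.997, 0.075, -0.0]
force: [-1.0, 0.2, 0.1]
opening: 0.0361
grip_force: 0.0
```

```bash
python3 plan.py tin,.571,-.156,99
```

```text
now [ 0.5745 -0.3155  0.1618] yaw -81.35 tilt 0.02 q7 -0.49 t 11.4
tin turn -0.4 then x,y cm [  2.15 -15.81]
x-axis check [0.99 0.15]
```

Emit:
carry_out:
  motion:
    - [0.4, -3, 0, 0]
    - [0.4, -3.2, 0, 0]
    - [0.4, -3.2, 0, 0]
    - [0.4, -3.2, 0, 0]
    - [0.5, -3.2, 0, 0]
    - [0, 0, 2, 0]
    - [0, 0, 3, 0]
    - [0, 0, 3, 0]
    - [0, 0, 2, 0]
    - [0, 0, 0, 0]
  fingers: 7.2

```text
t: 12.4
ee_pos: [0.57, -0.1559, 0.0596]
tool_rot: [-0.0, 0.997, 0.079, -0.001]
force: [-0.2, 0.6, 0.2]
opening: 0.0719
grip_force: 0.0
```

```bash
python3 plan.py tin,.571,-.156,99; python3 - <<'E'
from h import *
im=shot("top","c3"); s=shot("side","s3")
a=cv2.resize(im[150:310,320:480],(400,400)); b=cv2.resize(s[200:360,200:400],(500,400))
cv2.imwrite("pics/c3c.png",cv2.resize(np.hstack([a,b]),(800,356))[:,:,::-1])
E
```

```text
now [ 0.57   -0.1559  0.0596] yaw -80.99 tilt 0.18 q7 -0.62 t 12.4
tin turn 0.0 then x,y cm [0.1  0.02]
x-axis check [0.99 0.16]
```

View pics/c3c.png

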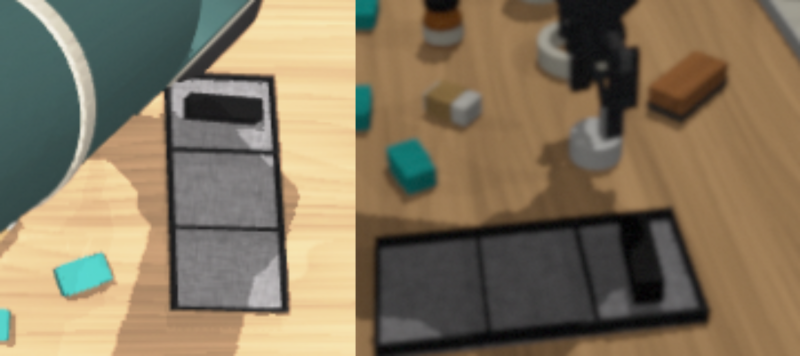

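The charcoal lies flat in the far bay (225,108), and the fingers are over the tin (597,140). I'll go down and grip the tin.

Emit:
carry_out:
  motion:
    - [0.1, 0, 1.3, 0]
    - [0, 0, 1.2, 0]
    - [0, 0, 0, 0]

```text
t: 12.8
ee_pos: [0.5715, -0.1558, 0.0351]
tool_rot: [-0.0, 0.997, 0.077, -0.001]
force: [-0.2, 0.1, 0.2]
opening: 0.0716
grip_force: 0.0
```

Emit:
carry_out:
  motion:
    - [0, 0, 0, 0]
    - [0, 0, 0, 0]
    - [0, 0, 0, 0]
    - [0, 0, 0, 0]
    - [0, 0, 0, 0]
    - [0, 0, 0, 0]
  fingers: 0

```text
t: 13.4
ee_pos: [0.5722, -0.1564, 0.0373]
tool_rot: [-0.0, 0.997, 0.077, 0.0]
force: [-3.8, 1.3, 11.3]
opening: 0.0461
grip_force: 59.7
```

Emit:
carry_out:
  motion:
    - [0, 0, -2, 0]
    - [0, 0, -3, 0]
    - [0, 0, -4, 0]
    - [0, 0, -4, 0]
    - [0, 0, -3, 0]
    - [0, 0, 0, 0]

```text
t: 14.0
ee_pos: [0.5734, -0.1569, 0.2005]
tool_rot: [0.001, 0.997, 0.077, 0.003]
force: [-0.3, 0.8, -2.0]
opening: 0.0461
grip_force: 62.0
```

```bash
python3 plan.py small,.569,.330,99
```

```text
now [ 0.5734 -0.1569  0.2005] yaw -81.22 tilt 0.33 q7 -0.74 t 14.0
small turn -0.2 then x,y cm [  7.18 -48.16]
x-axis check [0.99 0.15]
```

Emit:
carry_out:
  motion:
    - [0.45, -3, 0, 0]
    - [0.45, -3, 0, 0]
    - [0.45, -3, 0, 0]
    - [0.45, -3, 0, 0]
    - [0.45, -3, 0, 0]
    - [0.45, -3, 0, 0]
    - [0.45, -3, 0, 0]
    - [0.45, -3, 0, 0]
    - [0.45, -3, 0, 0]
    - [0.45, -3, 0, 0]
    - [0.45, -3, 0, 0]
    - [0.45, -3, 0, 0]
    - [0.45, -3, 0, 0]
    - [0.45, -3, 0, 0]
    - [0.45, -3, 0, 0]
    - [0.4, -3.1, 0, 0]
    - [0, 0, 3, 0]
    - [0, 0, 3, 0]
    - [0, 0, 3, 0]
    - [0, 0, 0, 0]

```text
t: 16.0
ee_pos: [0.5673, 0.3293, 0.1025]
tool_rot: [0.001, 0.997, 0.077, -0.002]
force: [-1.0, -0.1, -0.2]
opening: 0.046
grip_force: 61.9
```

```bash
python3 plan.py small,.569,.330,99
```

```text
now [0.5673 0.3293 0.1025] yaw -81.22 tilt 0.33 q7 -1.47 t 16.0
small turn -0.2 then x,y cm [ 0.17 -0.04]
x-axis check [0.99 0.15]
```

Emit:
carry_out:
  motion:
    - [0.1, 0, 2, 0]
    - [0, 0, 2, 0]
    - [0, 0, 1.2, 0]
    - [0, 0, 0.8, 0]
    - [0, 0, 0, 0]
    - [0, 0, 0, 0]

```text
t: 16.6
ee_pos: [0.5706, 0.3303, 0.0467]
tool_rot: [-0.0, 0.997, 0.077, 0.0]
force: [0.7, 0.0, -0.3]
opening: 0.046
grip_force: 61.9
```

Emit:
carry_out:
  motion:
    - [0, 0, 0, 0]
    - [0, 0, 0, 0]
    - [0, 0, 0, 0]
    - [0, 0, 0, 0]
  fingers: 6.2

```text
t: 17.0
ee_pos: [0.5703, 0.3303, 0.0465]
tool_rot: [-0.0, 0.997, 0.077, 0.0]
force: [0.1, 0.7, -0.6]
opening: 0.0618
grip_force: 0.0
```

Emit:
carry_out:
  motion:
    - [0, 0, -1, 0]
    - [0, 0, -2, 0]
    - [0, 0, -3, 0]
    - [0, 0, -3, 7.4]
    - [0, 0, -3, 7.4]
    - [0, 0, -3, 7.4]
    - [0, 0, 0, 7.4]
    - [0, 0, 0, 7.4]
    - [0, 0, 0, 7.4]
    - [0, 0, 0, 7.4]
    - [0, 0, 0, 0]

```text
t: 18.1
ee_pos: [0.5703, 0.3304, 0.1977]
tool_rot: [-0.0, 0.93, -0.368, 0.0]
force: [0.6, -0.1, 0.5]
opening: 0.062
grip_force: 0.0
```

```bash
python3 plan.py eraser,.449,-.0665,47
```

```text
now [0.5703 0.3304 0.1977] yaw -133.15 tilt 0.05 q7 -2.32 t 18.1
eraser turn -0.2 then x,y cm [18.2 37.3]
x-axis check [ 0.73 -0.68]
```

Emit:
carry_out:
  motion:
    - [1.3, 2.66, 0, 0]
    - [1.3, 2.66, 0, 0]
    - [1.3, 2.66, 0, 0]
    - [1.3, 2.66, 0, 0]
    - [1.3, 2.66, 0, 0]
    - [1.3, 2.66, 0, 0]
    - [1.3, 2.66, 0, 0]
    - [1.3, 2.66, 0, 0]
    - [1.3, 2.66, 0, 0]
    - [1.3, 2.66, 0, 0]
    - [1.3, 2.66, 0, 0]
    - [1.3, 2.66, 0, 0]
    - [1.3, 2.66, 0, 0]
    - [1.3, 2.7, 0, 0]
    - [0, 0, 3, 0]
    - [0, 0, 3, 0]
    - [0, 0, 3, 0]
    - [0, 0, 3, 0]
    - [0, 0, 1.8, 0]
    - [0, 0, 0, 0]

```text
t: 20.1
ee_pos: [0.4483, -0.0667, 0.0576]
tool_rot: [0.0, 0.931, -0.365, -0.001]
force: [0.1, 0.2, 0.6]
opening: 0.0619
grip_force: 0.0
```

```bash
python3 plan.py eraser,.449,-.0665,47; python3 - <<'E'
from h import *
im=shot("top","c4"); s=shot("side","s4")
a=cv2.resize(im[160:290,100:280],(400,290)); b=cv2.resize(s[120:300,150:400],(400,290))
cv2.imwrite("pics/c4c.png",np.hstack([a,b])[:,:,::-1])
E
```

```text
now [ 0.4483 -0.0667  0.0576] yaw -132.84 tilt 0.1 q7 -1.52 t 20.1
eraser turn 0.2 then x,y cm [ 0.04 -0.06]
x-axis check [ 0.73 -0.68]
```

View pics/c4c.png

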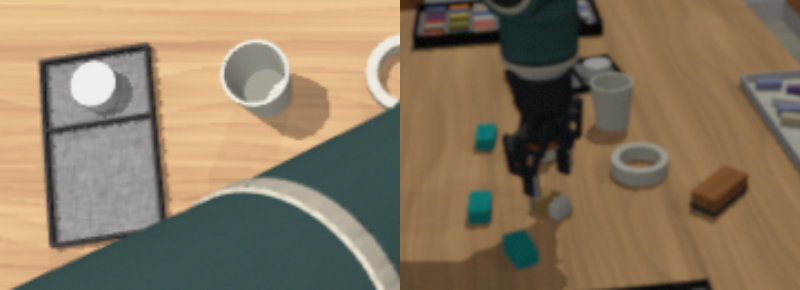

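The tin sits flat in the small bay (93,85), and the gripper is over the white eraser (550,207). I'll grip it and lift with the turn.

Emit:
carry_out:
  motion:
    - [0, 0, 1.2, 0]
    - [0, 0, 1.1, 0]
    - [0, 0, 0, 0]

```text
t: 20.5
ee_pos: [0.449, -0.0663, 0.0353]
tool_rot: [-0.0, 0.931, -0.366, -0.0]
force: [0.1, -0.3, 0.0]
opening: 0.0619
grip_force: 0.0
```

Emit:
carry_out:
  motion:
    - [0, 0, 0, 0]
    - [0, 0, 0, 0]
    - [0, 0, 0, 0]
    - [0, 0, 0, 0]
    - [0, 0, 0, 0]
    - [0, 0, 0, 0]
  fingers: 0

```text
t: 21.1
ee_pos: [0.4493, -0.0665, 0.0361]
tool_rot: [-0.0, 0.93, -0.367, 0.0]
force: [-4.1, 1.0, 16.5]
opening: 0.0286
grip_force: 58.3
```

Emit:
carry_out:
  motion:
    - [0, 0, -2, 0]
    - [0, 0, -3, 0]
    - [0, 0, -3, -8.4]
    - [0, 0, -3, -8.4]
    - [0, 0, -1, -8.4]
    - [0, 0, 0, -8.4]
    - [0, 0, 0, -8.3]
    - [0, 0, 0, 0]

```text
t: 21.9
ee_pos: [0.449, -0.0665, 0.1558]
tool_rot: [-0.0, 1.0, -0.008, 0.0]
force: [-0.6, -0.7, 0.3]
opening: 0.0282
grip_force: 60.6
```

```bash
python3 plan.py near,.411,-.311,88.8
```

```text
now [ 0.449  -0.0665  0.1558] yaw -90.96 tilt 0.06 q7 -1.11 t 21.9
near turn 0.2 then x,y cm [-3.29 24.52]
x-axis check [ 1.   -0.02]
```

Emit:
carry_out:
  motion:
    - [-0.37, 2.7, 0, 0]
    - [-0.37, 2.7, 0, 0]
    - [-0.37, 2.7, 0, 0]
    - [-0.37, 2.7, 0, 0]
    - [-0.37, 2.7, 0, 0]
    - [-0.37, 2.7, 0, 0]
    - [-0.37, 2.7, 0, 0]
    - [-0.37, 2.7, 0, 0]
    - [-0.3, 2.9, 0, 0]
    - [0, 0, 2, 0]
    - [0, 0, 3, 0]
    - [0, 0, 2, 0]
    - [0, 0, 0, 0]

```text
t: 23.2
ee_pos: [0.4104, -0.3103, 0.0835]
tool_rot: [-0.001, 1.0, -0.012, -0.002]
force: [0.4, 0.7, -0.3]
opening: 0.0285
grip_force: 60.6
```

Emit:
carry_out:
  motion:
    - [0, 0, 2, 0]
    - [0, 0, 1.5, 0]
    - [0, 0, 0.8, 0]
    - [0, 0, 0, 0]
    - [0, 0, 0, 0]

```text
t: 23.7
ee_pos: [0.4117, -0.3111, 0.0429]
tool_rot: [0.0, 1.0, -0.01, 0.0]
force: [0.3, -0.3, -0.5]
opening: 0.0282
grip_force: 60.6
```

Emit:
carry_out:
  motion:
    - [0, 0, 0, 0]
    - [0, 0, 0, 0]
    - [0, 0, 0, 0]
    - [0, 0, 0, 0]
  fingers: 4.6

```text
t: 24.1
ee_pos: [0.4117, -0.3108, 0.0425]
tool_rot: [0.0, 1.0, -0.01, 0.0]
force: [0.1, 0.2, -0.4]
opening: 0.0459
grip_force: 0.0
```

Emit:
carry_out:
  motion:
    - [0, 0, -1, 0]
    - [0, 0, -2, 0]
    - [0, 0, -3, 0]
    - [0, 0, -3, -8]
    - [0, 0, -3, -8]
    - [0, 0, 0, -8]
    - [0, 0, 0, -8]
    - [0, 0, 0, -7.5]
    - [0, 0, 0, 0]

```text
t: 25.0
ee_pos: [0.4115, -0.311, 0.1631]
tool_rot: [0.0, 0.944, 0.33, 0.0]
force: [-0.5, -0.4, 0.4]
opening: 0.0464
grip_force: 0.0
```

```bash
python3 plan.py sanding,.678,-.086,129.7
```

```text
now [ 0.4115 -0.311   0.1631] yaw -51.5 tilt 0.05 q7 0.02 t 25.0
sanding turn -1.2 then x,y cm [34.87 -0.28]
x-axis check [0.78 0.62]
```

Emit:
carry_out:
  motion:
    - [0, 0, 0, -1.2]
    - [2.9, 0, 0, 0]
    - [2.9, 0, 0, 0]
    - [2.9, 0, 0, 0]
    - [2.9, 0, 0, 0]
    - [2.9, 0, 0, 0]
    - [2.9, 0, 0, 0]
    - [2.9, 0, 0, 0]
    - [2.9, 0, 0, 0]
    - [2.9, -0.1, 0, 0]
    - [2.9, -0.1, 0, 0]
    - [2.9, -0.1, 0, 0]
    - [3, 0, 0, 0]
    - [0, 0, 3, 0]
    - [0, 0, 3, 0]
    - [0, 0, 2.5, 0]
    - [0, 0, 2, 0]
    - [0, 0, 0, 0]
  fingers: 7

```text
t: 26.8
ee_pos: [0.6774, -0.0859, 0.0547]
tool_rot: [-0.001, 0.941, 0.338, -0.002]
force: [-1.3, 0.4, 0.5]
opening: 0.0698
grip_force: 0.0
```

```bash
python3 plan.py sanding,.678,-.086,129.7; python3 - <<'E'
from h import *
im=shot("top","c5"); s=shot("side","s5")
a=cv2.resize(im[100:330,230:480],(400,368)); b=cv2.resize(s[180:380,180:400],(400,364))
cv2.imwrite("pics/c5c.png",np.hstack([a[:364],b])[:,:,::-1])
E
```

```text
now [ 0.6774 -0.0859  0.0547] yaw -50.5 tilt 0.23 q7 -0.43 t 26.8
sanding turn -0.2 then x,y cm [0.04 0.05]
x-axis check [0.77 0.64]
```

View pics/c5c.png

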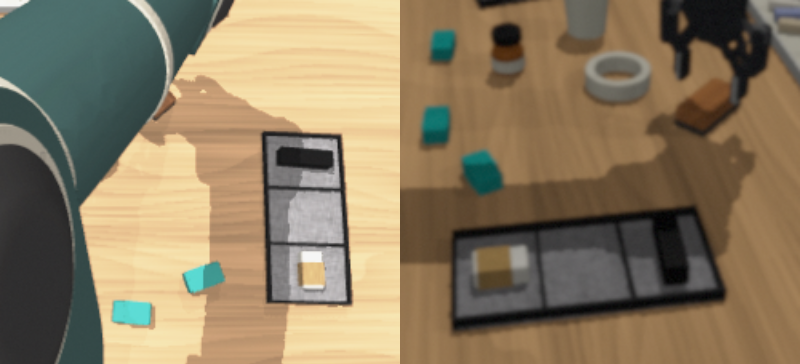

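The eraser lies in the near bay (312,270) and the charcoal is in the far bay. The fingers straddle the sanding block (710,105), so I'll grip it.

Emit:
carry_out:
  motion:
    - [0, 0, 1, 0]
    - [0, 0, 0.8, 0]
    - [0, 0, 0, 0]

```text
t: 27.2
ee_pos: [0.6782, -0.0859, 0.0384]
tool_rot: [-0.0, 0.941, 0.339, -0.0]
force: [0.0, -0.4, -0.3]
opening: 0.0699
grip_force: 0.0
```

Emit:
carry_out:
  motion:
    - [0, 0, 0, 0]
    - [0, 0, 0, 0]
    - [0, 0, 0, 0]
    - [0, 0, 0, 0]
    - [0, 0, 0, 0]
    - [0, 0, 0, 0]
  fingers: 0

```text
t: 27.8
ee_pos: [0.6791, -0.0863, 0.0401]
tool_rot: [0.0, 0.941, 0.339, 0.001]
force: [0.5, -0.5, 6.6]
opening: 0.0383
grip_force: 60.8
```

Emit:
carry_out:
  motion:
    - [0, 0, -2, 0]
    - [0, 0, -3, 0]
    - [0, 0, -4, 7.7]
    - [0, 0, -4, 7.7]
    - [0, 0, -3, 7.7]
    - [0, 0, 0, 7.7]
    - [0, 0, 0, 0]

```text
t: 28.5
ee_pos: [0.6789, -0.0858, 0.2012]
tool_rot: [0.0, 0.997, 0.075, 0.001]
force: [0.3, -0.1, 0.1]
opening: 0.0385
grip_force: 60.4
```

```bash
python3 plan.py large,.473,.315,99
```

```text
now [ 0.6789 -0.0858  0.2012] yaw -81.35 tilt 0.1 q7 -0.97 t 28.5
large turn -0.3 then x,y cm [-14.06 -42.81]
x-axis check [0.99 0.15]
```

Emit:
carry_out:
  motion:
    - [-0.94, -2.85, 0, 0]
    - [-0.94, -2.85, 0, 0]
    - [-0.94, -2.85, 0, 0]
    - [-0.94, -2.85, 0, 0]
    - [-0.94, -2.85, 0, 0]
    - [-0.94, -2.85, 0, 0]
    - [-0.94, -2.85, 0, 0]
    - [-0.94, -2.85, 0, 0]
    - [-0.94, -2.85, 0, 0]
    - [-0.94, -2.85, 0, 0]
    - [-0.94, -2.85, 0, 0]
    - [-0.94, -2.85, 0, 0]
    - [-0.94, -2.85, 0, 0]
    - [-0.94, -2.85, 0, 0]
    - [-0.9, -2.9, 0, 0]
    - [0, 0, 3, 0]
    - [0, 0, 3, 0]
    - [0, 0, 3, 0]
    - [0, 0, 0, 0]
    - [0, 0, 0, 0]

```text
t: 30.5
ee_pos: [0.4745, 0.3151, 0.1099]
tool_rot: [0.0, 0.997, 0.077, -0.0]
force: [0.3, 0.8, 0.9]
opening: 0.0384
grip_force: 60.4
```

```bash
python3 plan.py large,.473,.315,99
```

```text
now [0.4745 0.3151 0.1099] yaw -81.11 tilt 0.05 q7 -1.61 t 30.5
large turn -0.1 then x,y cm [-0.15 -0.02]
x-axis check [0.99 0.15]
```

Emit:
carry_out:
  motion:
    - [-0.1, 0, 2, 0]
    - [0, 0, 2, 0]
    - [0, 0, 1.5, 0]
    - [0, 0, 0.9, 0]
    - [0, 0, 0, 0]
    - [0, 0, 0, 0]

```text
t: 31.1
ee_pos: [0.4738, 0.3154, 0.046]
tool_rot: [-0.0, 0.997, 0.077, 0.0]
force: [0.5, 0.3, -0.9]
opening: 0.0386
grip_force: 60.4
```

Emit:
carry_out:
  motion:
    - [0, 0, 0, 0]
    - [0, 0, 0, 0]
    - [0, 0, 0, 0]
    - [0, 0, 0, 0]
  fingers: 5.6

```text
t: 31.5
ee_pos: [0.4735, 0.3153, 0.0455]
tool_rot: [-0.0, 0.997, 0.077, 0.0]
force: [-0.3, -0.6, 0.2]
opening: 0.0558
grip_force: 0.0
```

Emit:
carry_out:
  motion:
    - [0, 0, -1, 0]
    - [0, 0, -2, 0]
    - [0, 0, -3, 0]
    - [0, 0, -3, 5]
    - [0, 0, -3, 5]
    - [0, 0, 0, 0]

```text
t: 32.1
ee_pos: [0.4748, 0.3159, 0.1693]
tool_rot: [-0.002, 1.0, -0.012, 0.002]
force: [-0.8, 0.3, -0.3]
opening: 0.0562
grip_force: 0.0
```

```bash
python3 plan.py jar,.450,.068,88.8; python3 - <<'E'
from fit import *
shot("top","c6"); shot("side","s6"); fit("jar_mid",(.044,.06),(.451,.068)); 
print([world(c,d["position"]).round(3) for c in("top","side") for d in spot_point("jar_mid",c)[:1]])
E
```

```text
now [0.4748 0.3159 0.1693] yaw -91.4 tilt 0.29 q7 -1.81 t 32.1
jar turn -0.2 then x,y cm [-1.96 24.84]
x-axis check [ 1.   -0.02]
jar_mid [0.4478 0.0657] yaw deg -1.1 iou 0.83 ['top', 'side']
[array([0.452, 0.067, 0.029]), array([0.451, 0.067, 0.03 ])]
```

Emit:
carry_out:
  motion:
    - [-0.2, 2.7, 0, -0.2]
    - [-0.2, 2.7, 0, 0]
    - [-0.2, 2.7, 0, 0]
    - [-0.2, 2.7, 0, 0]
    - [-0.2, 2.7, 0, 0]
    - [-0.3, 2.8, 0, 0]
    - [-0.3, 2.8, 0, 0]
    - [-0.3, 2.8, 0, 0]
    - [-0.1, 3, 0, 0]
    - [0, 0, 2, 0]
    - [0, 0, 2, 0]
    - [0, 0, 2, 0]
    - [0, 0, 0, 0]
    - [0, 0, 0, 0]
  fingers: 8

```text
t: 33.8
ee_pos: [0.4488, 0.0662, 0.1054]
tool_rot: [0.0, 1.0, -0.009, -0.0]
force: [-0.3, -0.3, 0.5]
opening: 0.0797
grip_force: 0.0
```

```bash
python3 plan.py jar,.450,.067,88.8; python3 - <<'E'
from h import *
im=shot("top","c7"); s=shot("side","s7")
a=cv2.resize(im[160:290,100:280],(400,290)); b=cv2.resize(s[120:265,160:360],(400,290))
cv2.imwrite("pics/c7c.png",np.hstack([a,b])[:,:,::-1])
E
```

```text
now [0.4488 0.0662 0.1054] yaw -91.05 tilt 0.07 q7 -1.31 t 33.8
jar turn 0.1 then x,y cm [ 0.12 -0.08]
x-axis check [ 1.   -0.02]
```

View pics/c7c.png

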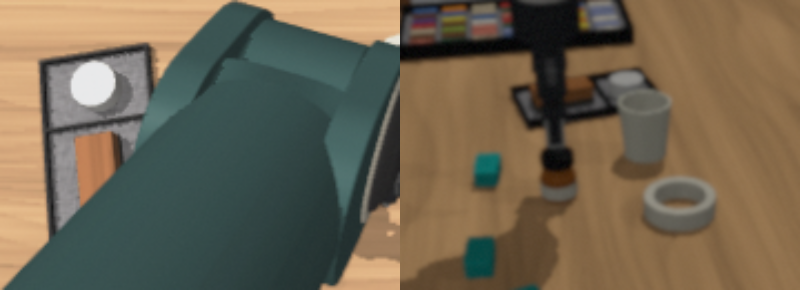

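The sanding block is in the large bay (97,165) beside the tin, and the jar (557,175) is directly below the gripper. Next I go down and grip it.

Emit:
carry_out:
  motion:
    - [0.1, -0.1, 2, 0]
    - [0, 0, 2, 0]
    - [0, 0, 1.3, 0]
    - [0, 0, 0.7, 0]
    - [0, 0, 0, 0]

```text
t: 34.4
ee_pos: [0.4499, 0.0675, 0.0452]
tool_rot: [0.0, 1.0, -0.009, -0.0]
force: [-0.9, -0.3, -0.3]
opening: 0.08
grip_force: 0.0
```

Emit:
carry_out:
  motion:
    - [0, 0, 0, 0]
    - [0, 0, 0, 0]
    - [0, 0, 0, 0]
    - [0, 0, 0, 0]
    - [0, 0, 0, 0]
    - [0, 0, 0, 0]
  fingers: 0

```text
t: 35.0
ee_pos: [0.4503, 0.0678, 0.0462]
tool_rot: [-0.0, 1.0, -0.009, 0.0]
force: [-4.9, -1.2, 19.7]
opening: 0.0407
grip_force: 57.9
```

Emit:
carry_out:
  motion:
    - [0, 0, -1, 0]
    - [0, 0, -2, 0]
    - [0, 0, -2, 0]
    - [0, 0, -2, 0]
    - [0, 0, -2, 0]
    - [0, 0, -1, 0]
    - [0, 0, 0, 0]

```text
t: 35.7
ee_pos: [0.4503, 0.0681, 0.1463]
tool_rot: [-0.001, 1.0, -0.009, 0.001]
force: [0.6, 0.3, -2.0]
opening: 0.0404
grip_force: 61.3
```

```bash
python3 plan.py mid,.492,-.313,88.8
```

```text
now [0.4503 0.0681 0.1463] yaw -90.99 tilt 0.12 q7 -1.39 t 35.7
mid turn 0.2 then x,y cm [ 4.96 38.01]
x-axis check [ 1.   -0.02]
```

Emit:
carry_out:
  motion:
    - [0.2, 1.2, 0, 0]
    - [0.3, 2, 0, 0]
    - [0.3, 2.4, 0, 0]
    - [0.3, 2.4, 0, 0]
    - [0.3, 2.4, 0, 0]
    - [0.3, 2.4, 0, 0]
    - [0.3, 2.4, 0, 0]
    - [0.3, 2.4, 0, 0]
    - [0.3, 2.4, 0, 0]
    - [0.3, 2.4, 0, 0]
    - [0.3, 2.4, 0, 0]
    - [0.3, 2.4, 0, 0]
    - [0.3, 2.4, 0, 0]
    - [0.3, 2.4, 0, 0]
    - [0.3, 2.4, 0, 0]
    - [0.3, 2.4, 0, 0]
    - [0.2, 1.2, 0, 0]
    - [0, 0, 2, 0]
    - [0, 0, 2, 0]
    - [0, 0, 0, 0]

```text
t: 37.7
ee_pos: [0.4906, -0.3125, 0.1026]
tool_rot: [-0.001, 1.0, -0.009, -0.002]
force: [-0.3, 0.5, -1.1]
opening: 0.0406
grip_force: 61.3
```

```bash
python3 plan.py mid,.492,-.313,88.8
```

```text
now [ 0.4906 -0.3125  0.1026] yaw -91.04 tilt 0.26 q7 -0.58 t 37.7
mid turn 0.2 then x,y cm [0.14 0.05]
x-axis check [ 1.   -0.02]
```

Emit:
carry_out:
  motion:
    - [0.1, 0, 1.5, 0]
    - [0, 0, 1.5, 0]
    - [0, 0, 1, 0]
    - [0, 0, 0.7, 0]
    - [0, 0, 0.4, 0]
    - [0, 0, 0, 0]
    - [0, 0, 0, 0]

```text
t: 38.4
ee_pos: [0.4933, -0.3134, 0.0547]
tool_rot: [0.0, 1.0, -0.009, 0.0]
force: [0.1, -0.6, -1.1]
opening: 0.0404
grip_force: 61.3
```

Emit:
carry_out:
  motion:
    - [0, 0, 0, 0]
    - [0, 0, 0, 0]
    - [0, 0, 0, 0]
    - [0, 0, 0, 0]
    - [0, 0, 0, 0]
  fingers: 6.2

```text
t: 38.9
ee_pos: [0.4932, -0.3132, 0.0544]
tool_rot: [0.0, 1.0, -0.009, 0.0]
force: [-0.3, 0.4, -0.0]
opening: 0.062
grip_force: 0.0
```

Emit:
carry_out:
  motion:
    - [0, 0, -1, 0]
    - [0, 0, -2, 0]
    - [0, 0, -3, 0]
    - [0, 0, -3, 0]
    - [0, 0, -3, 0]
    - [0, 0, -3, 0]
    - [-3, -3, -1, 0]
    - [-3, -3, 0, 0]
    - [-3, -3, 0, 0]
    - [-3, -3, 0, 0]
    - [0, -3, 0, 0]
    - [0, -3, 0, 0]
    - [0, -3, 0, 0]
    - [0, -3, 0, 0]
    - [0, -3, 0, 0]
    - [0, -3, 0, 0]
    - [0, 0, 0, 0]
    - [0, 0, 0, 0]

```text
t: 40.7
ee_pos: [0.3796, -0.0122, 0.2147]
tool_rot: [-0.0, 1.0, -0.009, 0.0]
force: [0.3, 0.2, -0.1]
opening: 0.0622
grip_force: 0.0
```

```bash
python3 - <<'E'
from h import *
im=shot("top","c8"); s=shot("side","s8")
a=cv2.resize(im[100:330,80:480],(696,400)); b=cv2.resize(s[140:380,160:420],(433,400))
cv2.imwrite("pics/c8c.png",cv2.resize(np.hstack([a,b]),(800,284))[:,:,::-1])
A=np.radians([-1.2,9]);
for q,t,a in (("jar_mid",(.492,-.313),-1.2),("charcoal_mid",(.492,-.313),-1.2),("eraser_mid",(.492,-.313),-1.2),("sanding_block_mid",(.510,.321),9),("tin_mid",(.510,.321),9)):
    for c in("top","side"):
        for d in spot_point(q,c)[:4]:
            w=world(c,d["position"]); v=R.from_euler('z',-a,degrees=True).apply(w-[*t,0]); print(q,c,round(d["score"],2),v.round(3))
o=get_obs(); print(o["t"],o["opening"])
E
```

```text
jar_mid top 0.81 [0.003 0.002 0.036]
jar_mid top 0.7 [0.01  0.637 0.001]
jar_mid side 0.72 [ 0.    -0.003  0.034]
charcoal_mid top 0.69 [0.081 0.001 0.014]
charcoal_mid side 0.66 [0.083 0.003 0.012]
eraser_mid top 0.62 [-0.074  0.001  0.013]
eraser_mid top 0.58 [-0.136  0.44   0.008]
eraser_mid top 0.44 [0.071 0.467 0.035]
eraser_mid side 0.85 [-0.141  0.25   0.009]
eraser_mid side 0.83 [-0.08   0.004  0.016]
eraser_mid side 0.74 [-0.136  0.438  0.008]
eraser_mid side 0.6 [-0.097  0.153  0.014]
sanding_block_mid top 0.72 [-0.036  0.003  0.014]
sanding_block_mid side 0.82 [-0.038 -0.005  0.017]
sanding_block_mid side 0.5 [ 0.034 -0.172  0.041]
tin_mid top 0.96 [0.063 0.001 0.014]
tin_mid side 0.71 [0.058 0.001 0.014]
41.3 0.06211293662092539
```

View pics/c8c.png

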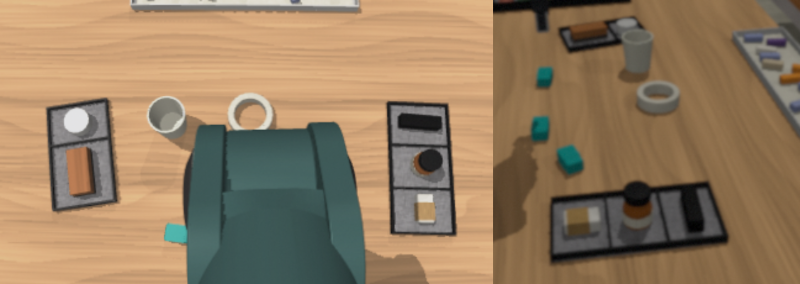

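All five parts sit flat and upright in their bays: jar (430,162), charcoal (420,122), eraser (425,208), sanding block (80,172) and tin (76,121). The cup and tape are where they started, so I'm handing in.

```bash
python3 -c "from workcell import *; print(close_job())"
```

```text
the job is handed in; nothing more can be done
None
```

The job is handed in: all five parts lie flat, upright and centred in their bays, the jar was never tipped, and the last picture shows the tape roll and cup where they started; no verdict came back.

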